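Check the studio spring scale with the blue weight

ROBOT

A 7-joint arm with a two-finger parallel gripper is mounted at the origin on the work surface. World frame = base frame: x ahead of the robot, y to its left, z up, the work surface at z = 0. Lengths are in mm, angles in rad, forces in N, time in s.
With the tool pointing down it reaches from about 425 to 875 mm from the base axis. Payload 4.7 kg.
Tool frame: the origin (TCP) lies at the very end of the fingers, on their centre line; the grasp point (between the pads) lies 19 mm behind it; z points along the fingers, y is the line along which they close (so a half turn about z gives the same grasp; the last joint's range is limited). The gripper opens to 87 mm and grips with 3 to 60 N. Pads are 19 mm wide; open, the fingers measure 117 mm over their backs; the gripper's body (75 mm by 190 mm) begins 51 mm behind the grasp point.
Start: joints at [-1.333, 0.321, -0.07, 1.45, 0.023, 1.371, -0.057], TCP at [144.285, 633.804, 222.587] pointing down, gripper open.
Joint ranges: [-2.86, 2.86], [-0.3, 2.09], [-1.38, 1.24], [0.06, 2.45], [-1.56, 4.7], [0.09, 2.05], [-2.69, 2.69]. Speed limits (rad/s): [2.57, 2.57, 3.14, 3.14, 3.14, 3.14, 3.14].

INTERFACE

Orientations are given as a unit quaternion [x, y, z, w].
In Python, from station import state, snapshot, sign_off gives the robot as it stands.
- The arm moves only by the tool jog_arm, never from a script. Its argument "series" is a list of rows, each an object with "offset": the shift along the world's x, y, z in m, a list of three; "spin": the turn about the world's z in degrees. A call has 1 to 8 rows; each row shifts and turns the commanded pose from where the row before left it; what a row does not reach is not made up. A row lasts 1/8 s, in which the tool goes at most 62.5 mm and 10.7 degrees, less where a joint would pass 70% of its speed; a pose out of reach is approached as far as the arm can. A call with a gripper value outside its range is refused whole. "fingers" is the closure in counts, from 0 (fully open) to 255 (shut), set as the call begins (left out, the last holds). The fingers move at their own pace and stop on an object; "newtons" is the grip in N (left out, the last holds). Time passes only in rows, so rows that do not move let the fingers close. It gives the time, the measured TCP pose, the force, the opening and the grip force at its end, in the units of the state.
- state(): the state, without advancing time (a new reading comes with each control period).
- snapshot(name): name is "scene" or "top" or "wrist"; returns a dict with "frame" (400x640x3 uint8, blue, green, red), "fov_y" (degrees; the focal length in pixels is half the picture's height over the tangent of half this angle, whatever the lens; pixels are square), "cx", "cy" (the principal point, pixels), "world_to_cam" (4x4, takes a point from world to camera coordinates). Camera axes: x right, y down, z forward; pixel columns grow to the right and rows downward; lengths in mm; the calibration is good to about 2 mm. A picture is of the moment at which its call begins. There is no depth.
- sign_off(): hands the job in; it is judged then, once.
The state is a dict: "t": time; "joint_pos": joint angles; "dq": joint speeds; "tau": joint torques, N m; "tcp_pos": TCP position; "eef_rot": TCP orientation; "ft_force": force on the tool from outside, world axes, zero at the start; "torque": the same for the moment, N m; "opening": finger opening in mm; "grip_force": force on a finger pad.
Only numpy, scipy, OpenCV 4.12 (cv2) and the standard library are available. Lean on these libraries where they do the work, as an engineer would, in place of code of your own. Each camera call takes 0.05 s, during which the arm holds its last target. There are 200 camera calls.

TASK

Check the potter's spring scale: lift the blue-banded check weight out of its sloping cradle and stand it upright on the scale's pan, centred inside the dark circle. Lower it slowly and let go only once the sprung pan has sunk and carries the whole weight, so that the pan neither drops, jumps back nor is pushed down to its stop. Leave the orange-banded weight and everything else on the table where it is.

Things in the scene. Friction and masses are not known exactly. Their poses are not given: they have to be found in the camera images.
- weight_blue: the check weight to use: aluminium cylinder 54 mm in diameter, 76 mm tall, blue band near its foot; on top a neck (16 mm diameter, 8 mm long) and a blue knob (26 mm diameter, 10 mm high), 94 mm in all. Origin: centre of its foot; z along its axis, foot to knob. It starts leaning 34 degrees from vertical in its cradle, knob to the robot's right (-y). Mass unknown: 0.3 to 0.8 kg
- weight_orange: a second check weight of the same shape with orange band and knob, in the other cradle: not to be disturbed
- cradle_blue: wooden cradle of the blue-banded weight, fixed: base 130 x 100 mm, 60 mm high. Origin: centre of underside, z up; the weight's foot is at its (20, 0, 37) mm and leans 34 degrees to its -x. A plate under the weight (-x side) reaches 50 mm up it; side cheeks, 72 mm over their outsides, end 42 mm above the table; the weight's upper half is free at both sides. It lifts out along its own axis
- cradle_orange: the same cradle, holding the orange-banded weight
- scale: spring scale, fixed to the table: blue housing on a black foot 200 x 190 mm, housing top 80 mm above the table, with a dial on its +x side. Origin: centre of its underside, below the pan's centre; z up
- pan_top (a point): centre of the upper face of the scale's pan, a flat steel disc of 150 mm diameter marked with a dark circle of 74 mm diameter about its centre; 158 mm above the table while unloaded, sinks with the pan; z up
- pan (a joint): how far the pan has sunk, in m: 0 unloaded, about 0.016 to 0.044 under the weight, by its mass (spring of about 180 N/m, lightly damped), 0.060 on its stop
- ring_a: grey mould ring, 116 mm diameter, 60 mm high, on the plank: bystander. Origin: centre of underside
- ring_b: dark mould ring, 116 mm diameter, 60 mm high, on the plank: bystander. Origin: centre of underside
- bowl: terracotta bowl, 110 mm diameter, 55 mm high: bystander. Origin: centre of underside
- jar: amber jar, 72 mm diameter, 110 mm high: bystander. Origin: centre of underside
- spatula: spatula lying on the table: bystander
- mug: white mug, 76 mm diameter, 90 mm high: bystander. Origin: centre of underside

How it is judged:
By the outcome, as a careful person would: the job done as asked, in the order asked, and still so for the second after the job is handed in, with the robot touching nothing.
It also fails if it takes over 45 s, if anything falls off the work surface, if the arm or the gripper's body presses on something with over 40 N, if the wrist force passes 120 N, or if a joint passes its speed limit or range.

## Working session

There is one attempt and no reset: what is moved stays moved. The work goes in short steps, Python scripts to look and compute and a tool call to move; the robot and the scene stay as the last step left them, time stands still between calls to the robot, and variables do not carry over. Pictures are saved under pics/ and viewed, at most 10 in all, crops included, and the job is handed in when it is done.

Besides the shell and the picture viewer there is one more tool, called in YAML: its name, and indented under it one key for each argument. jog_arm: Moves the arm, as the interface text tells. Its arguments: {"type":"object","properties":{"series":{"type":"array"},"fingers":{"type":"number"},"newtons":{"type":"number"}},"required":["series"]}

```bash
mkdir -p pics; ls
cat > h.py <<'E'
import numpy as np, cv2
from station import state, snapshot, sign_off
def f(s): return 200/np.tan(np.radians(s['fov_y'])/2)
def proj(s,p):
    c=(np.array(s['world_to_cam'])@np.r_[p,1])[:3]; return c[:2]/c[2]*f(s)+[s['cx'],s['cy']]
def ray(s,u,v):
    M=np.array(s['world_to_cam']);R=M[:3,:3];o=-R.T@M[:3,3]
    return o,R.T@np.array([(u-s['cx'])/f(s),(v-s['cy'])/f(s),1])
def atz(s,u,v,z):
    o,d=ray(s,u,v); return o+d*(z-o[2])/d[2]
E
python3 - <<'E'
from h import *
import pickle
print(state())
for n in ('scene','top','wrist'):
    s=snapshot(n); pickle.dump(s,open(n+'.pkl','wb')); cv2.imwrite(f'pics/{n}0.png',s['frame'])
    print(n,s['fov_y'],s['cx'],s['cy'],np.round(s['world_to_cam'],3).tolist())
E
```

```text
pics
{'t': 0.0, 'joint_pos': array([-1.3329356 ,  0.32182061, -0.07009314,  1.45166739,  0.02259927,
        1.37079884, -0.05691505]), 'dq': array([-0.00112499,  0.00086597, -0.00010115,  0.00119928, -0.00119663,
        0.00030606, -0.00119847]), 'tau': array([-1.03309515e-05, -4.91314960e+01, -4.04216917e-01, -3.12512612e+01,
       -6.39030640e-02,  4.41066083e-02,  2.10506696e-04]), 'tcp_pos': array([144.15476268, 633.24725295, 221.46695492]), 'eef_rot': array([ 1.11635532e-01,  9.93748760e-01, -9.51671668e-04, -5.91601866e-05]), 'ft_force': array([0.23911089, 0.72111542, 0.13798288]), 'torque': array([ 0.00801027,  0.04953284, -0.01173714]), 'grip_force': 0.0, 'opening': 87.02181408340022}
scene 45.57918219722922 313.89196616756556 195.32744886380948 [[0.113, 0.994, -0.012, -82.248], [0.745, -0.093, -0.66, -357.027], [-0.657, 0.066, -0.751, 2235.341], [0.0, 0.0, 0.0, 1.0]]
top 48.85950570475531 326.5610101435371 197.76236455189533 [[0.021, -1.0, -0.014, 17.226], [-0.989, -0.019, -0.144, 573.109], [0.144, 0.017, -0.989, 1452.838], [0.0, 0.0, 0.0, 1.0]]
wrist 70.31583819418984 318.08430020162183 200.95856972468778 [[0.221, 0.975, -0.002, -650.212], [0.944, -0.213, 0.251, -32.248], [0.244, -0.058, -0.968, 389.77], [0.0, 0.0, 0.0, 1.0]]
```

View pics/scene0.png

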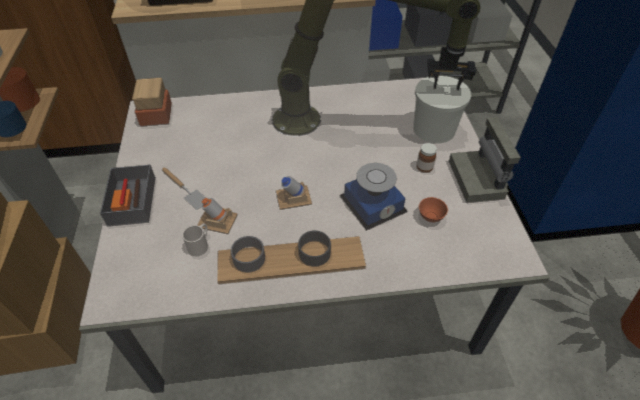

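View pics/top0.png

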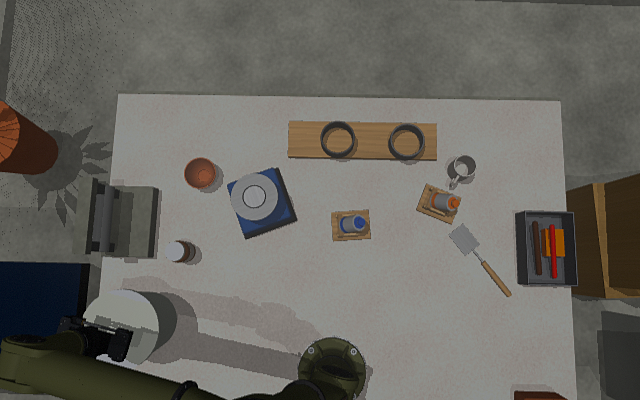

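The scene view shows the blue weight at about (291,187) and the scale pan at (376,178). In the top view they are at (352,224) and (254,197). I'll enlarge both.

Run:
```python
import pickle,cv2,numpy as np
s=pickle.load(open('top.pkl','rb'))['frame']; c=pickle.load(open('scene.pkl','rb'))['frame']
a=cv2.resize(s[195:255,320:380],None,fx=6.5,fy=6.5,interpolation=3)[:390]
b=cv2.resize(s[160:245,220:305],(390,390),interpolation=3)
cv2.imwrite('pics/crop1.png',np.hstack([a,b]))
a=cv2.resize(c[165:215,265:325],(480,400),interpolation=3)
cv2.imwrite('pics/crop2.png',a)
```

```text
(no output)
```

View pics/crop1.png

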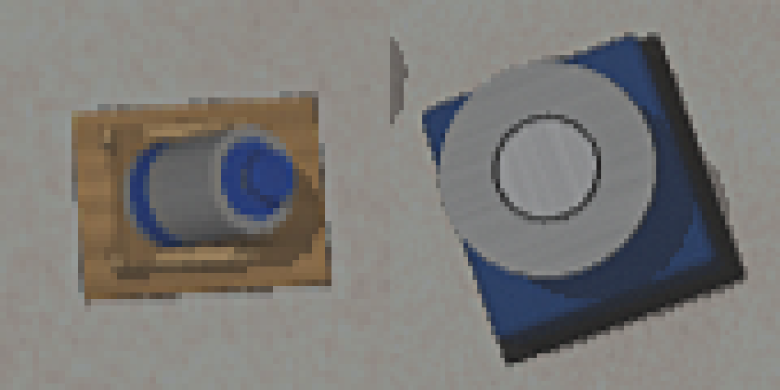

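View pics/crop2.png

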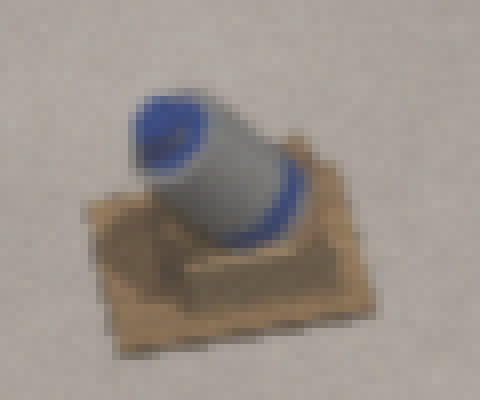

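Run:
```python
from h import *
import pickle
s=pickle.load(open('top.pkl','rb'));c=pickle.load(open('scene.pkl','rb'))
P=lambda x,y:(320+x/6.5-.5,195+y/6.5-.5)
cor=[P(72,113),P(318,95),P(330,283),P(85,298)]
for z in (0,10):
    w=np.array([atz(s,*q,z) for q in cor]);print(z,w.round(1).tolist(),w.mean(0).round(1),[np.linalg.norm(w[i]-w[i-1]).round(1) for i in range(4)],
      [np.degrees(np.arctan2(*(w[a]-w[b])[[1,0]])).round(1) for a,b in((0,1),(3,2),(0,3),(1,2))])
C=lambda x,y:(265+x/8-.5,165+y/8-.5)
for z in (0,10):
    w=np.array([atz(c,*C(*q),z) for q in((92,205),(338,163),(375,312),(120,355))]);print('scene',z,w.round(1).tolist(),w.mean(0).round(1))
p=atz(s,220+157.3/4.588-.5,160+167/4.588-.5,158);print('pan',p, [atz(s,220+x/4.588-.5,160+167/4.588-.5,158).round(1) for x in (48,267)])
print('pan in scene',proj(c,p))
# knob top: blue hue pixels
print('knobtop top', atz(s,*P(269,181),115))
```

```text
0 [[529.4, 14.6, 0.0], [541.7, -116.6, 0.0], [441.6, -123.7, 0.0], [431.1, 5.7, 0.0]] [485.9 -55.    0. ] [np.float64(98.7), np.float64(131.8), np.float64(100.3), np.float64(129.9)] [np.float64(95.3), np.float64(94.7), np.float64(5.1), np.float64(4.1)]
10 [[528.3, 14.5, 10.0], [540.5, -115.8, 10.0], [441.1, -122.9, 10.0], [430.6, 5.7, 10.0]] [485.1 -54.6  10. ] [np.float64(98.1), np.float64(130.9), np.float64(99.6), np.float64(129.0)] [np.float64(95.3), np.float64(94.7), np.float64(5.1), np.float64(4.1)]
scene 0 [[435.3, -122.3, 0.0], [422.0, 5.2, 0.0], [524.2, 13.0, 0.0], [536.3, -114.7, 0.0]] [479.5 -54.7   0. ]
scene 10 [[444.4, -122.1, 10.0], [431.1, 4.4, 10.0], [532.7, 12.3, 10.0], [544.7, -114.5, 10.0]] [488.2 -55.   10. ]
pan [557.25172413 255.17787027 158.        ] [array([555.8, 330.1, 158. ]), array([558.7, 180.1, 158. ])]
pan in scene [376.48438247 176.54270584]
knobtop top [484.69936783 -83.84529718 115.        ]
```

Run:
```python
from h import *
import pickle
c=pickle.load(open('scene.pkl','rb'))
cv2.imwrite('pics/crop3.png',cv2.resize(c['frame'][160:225,340:410],None,fx=8,fy=8,interpolation=3))
```

```text
(no output)
```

View pics/crop3.png

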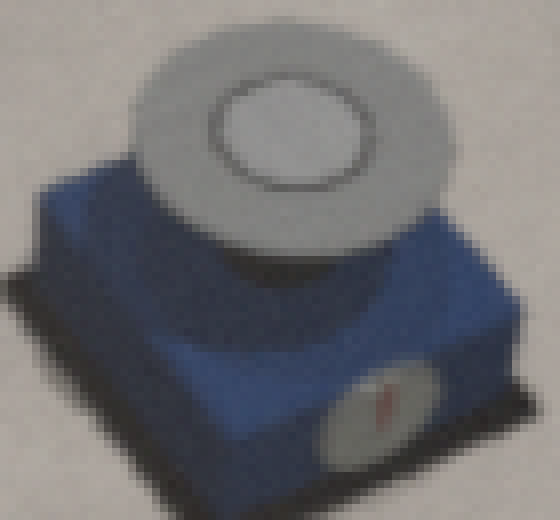

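The circle in the scene view agrees with the top-view estimate, so the pan is at about (557,254). I put the knob centre at about (488,-84,111). Next I'll move over the weight, going round outside the minimum radius.

jog_arm:
  series:
    - {"offset":[0,0,0.04],"spin":0}
    - {"offset":[0,0,0.04],"spin":0}
    - {"offset":[0.05,-0.03,0],"spin":-9}
    - {"offset":[0.05,-0.03,0],"spin":-9}
    - {"offset":[0.05,-0.03,0],"spin":-9}
    - {"offset":[0.05,-0.03,0],"spin":-9}
    - {"offset":[0.05,-0.03,0],"spin":-9}
    - {"offset":[0.05,-0.03,0],"spin":-9}
  fingers: 0

```text
t: 1.15
tcp_pos: [445.6, 452.6, 302.4]
eef_rot: [0.553, 0.833, -0.0, -0.0]
ft_force: [0.4, 0.7, -0.1]
opening: 87.1
grip_force: 0.0
```

jog_arm:
  series:
    - {"offset":[0.02,-0.055,0],"spin":-9}
    - {"offset":[0.02,-0.055,0],"spin":-9}
    - {"offset":[0.02,-0.055,0],"spin":0}
    - {"offset":[0.01,-0.055,0],"spin":0}
    - {"offset":[0,-0.055,0],"spin":0}
    - {"offset":[0,-0.055,-0.01],"spin":0}
    - {"offset":[-0.01,-0.055,-0.02],"spin":0}
    - {"offset":[-0.01,-0.055,-0.02],"spin":0}

```text
t: 2.15
tcp_pos: [493.8, 11.9, 252.0]
eef_rot: [0.674, 0.738, 0.0, 0.0]
ft_force: [0.3, -0.1, -0.5]
opening: 87.1
grip_force: 0.0
```

jog_arm:
  series:
    - {"offset":[-0.002,-0.048,-0.016],"spin":0}
    - {"offset":[-0.003,-0.048,-0.016],"spin":0}
    - {"offset":[0,0,0],"spin":0}
    - {"offset":[0,0,0],"spin":0}

```text
t: 2.65
tcp_pos: [489.3, -81.5, 220.6]
eef_rot: [0.674, 0.738, 0.0, -0.0]
ft_force: [-0.2, 0.7, 0.7]
opening: 87.3
grip_force: 0.0
```

Run:
```python
from h import *
import pickle
s=snapshot('wrist'); pickle.dump(s,open('w1.pkl','wb'))
st=state(); print(st['tcp_pos'],st['eef_rot'])
R=np.array(s['world_to_cam']);print(-R[:3,:3].T@R[:3,3])
for p in ((488.6,-84.5,110.8),(488.9,-87.3,114.9),(484.3,-34.9,37)): print(proj(s,p))
cv2.imwrite('pics/w1.png',s['frame'])
```

```text
[489.56751411 -80.87722085 220.73785492] [ 6.73811068e-01  7.38903625e-01  2.74871587e-04 -5.20352899e-05]
[484.44050676 -12.53995165 382.83102206]
[315.64092309 202.41462798]
[315.65672021 206.26501821]
[316.26325693 146.49748155]
```

View pics/w1.png

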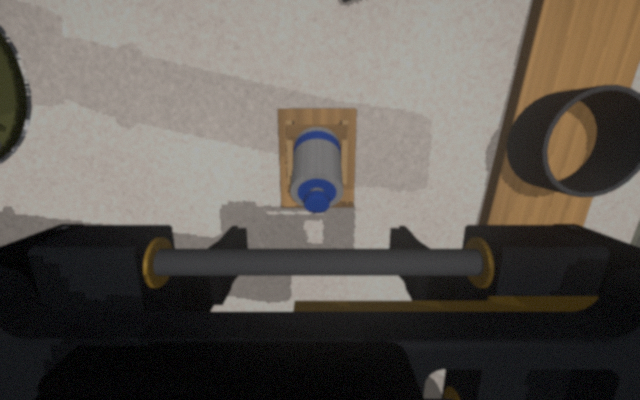

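The wrist view shows the knob's top-face centre at about (317,204), against a predicted (315.7,206), so it agrees within 2 mm. I'll descend to pinch the knob, keeping clear of the shoulder. The weight can then swing upright about the pads.

jog_arm:
  series:
    - {"offset":[0,-0.0065,-0.04],"spin":0}
    - {"offset":[0,0,-0.04],"spin":0}
    - {"offset":[0,0,-0.02],"spin":0}
    - {"offset":[0,0,-0.0165],"spin":0}
    - {"offset":[0,0,0],"spin":0}
    - {"offset":[0,0,0],"spin":0}

```text
t: 3.45
tcp_pos: [490.1, -88.5, 105.0]
eef_rot: [0.674, 0.739, 0.001, 0.001]
ft_force: [-0.2, -0.7, 0.1]
opening: 86.8
grip_force: 0.0
```

jog_arm:
  series:
    - {"offset":[0,0,0],"spin":0}
    - {"offset":[0,0,0],"spin":0}
    - {"offset":[0,0,0],"spin":0}
    - {"offset":[0,0,0],"spin":0}
    - {"offset":[0,0,0],"spin":0}
    - {"offset":[0,0,0],"spin":0}
    - {"offset":[0,0,0],"spin":0}
    - {"offset":[0,0,0],"spin":0}
  fingers: 255
  newtons: 15

```text
t: 4.45
tcp_pos: [489.1, -88.7, 104.1]
eef_rot: [0.674, 0.738, -0.0, -0.0]
ft_force: [0.5, 0.2, 0.4]
opening: 24.9
grip_force: 15.0
```

Gripped at 24.9 mm, as expected for the 26 mm knob. Now lifting along the weight's axis.

jog_arm:
  series:
    - {"offset":[0.0004,-0.0045,0.0066],"spin":0}
    - {"offset":[0.0004,-0.0045,0.0066],"spin":0}
    - {"offset":[0.0004,-0.0045,0.0066],"spin":0}
    - {"offset":[0.0004,-0.0045,0.0066],"spin":0}
    - {"offset":[0.0004,-0.0045,0.0066],"spin":0}
    - {"offset":[0.0004,-0.0045,0.0066],"spin":0}
    - {"offset":[0.0004,-0.0045,0.0066],"spin":0}
    - {"offset":[0.0004,-0.0045,0.0066],"spin":0}

```text
t: 5.45
tcp_pos: [492.5, -125.5, 157.4]
eef_rot: [0.675, 0.738, -0.0, 0.0]
ft_force: [-0.7, -0.3, -3.3]
opening: 25.4
grip_force: 15.0
```

jog_arm:
  series:
    - {"offset":[0.0004,-0.0045,0.0066],"spin":0}
    - {"offset":[0.0004,-0.0045,0.0066],"spin":0}
    - {"offset":[0.0004,-0.0045,0.0066],"spin":0}
    - {"offset":[0,0,0.01],"spin":0}
    - {"offset":[0,0,0.02],"spin":0}
    - {"offset":[0,0,0.02],"spin":0}
    - {"offset":[0,0,0.02],"spin":0}
    - {"offset":[0,0,0.02],"spin":0}

```text
t: 6.45
tcp_pos: [493.6, -138.0, 267.8]
eef_rot: [0.674, 0.738, 0.0, 0.0]
ft_force: [0.6, -0.2, -3.6]
opening: 25.5
grip_force: 15.0
```

Run:
```python
from h import *
import pickle
st=state(); print(st['tcp_pos'],st['ft_force'],st['opening'],st['grip_force'])
o=[]
for n in('scene','top','wrist'):
    s=snapshot(n); pickle.dump(s,open(n+'2.pkl','wb')); u=proj(s,st['tcp_pos']-[0,0,40]).astype(int); print(n,u,proj(s,st['tcp_pos']))
    x,y=[int(np.clip(u[0],40,600)),int(np.clip(u[1],40,360))]
    o.append(cv2.resize(s['frame'][y-40:y+40,x-40:x+40],(264,264),interpolation=3))
cv2.imwrite('pics/l2.png',np.hstack(o))
```

```text
[ 493.64041045 -138.00066097  267.80438869] [ 0.59074586 -0.23662072 -3.60394804] 25.509042394759224 14.999652206897736
scene [268 160] [267.2132178 152.4818134]
top [381 216] [383.26997309 214.84112174]
wrist [314 221] [313.50883619 242.01932925]
```

View pics/l2.png

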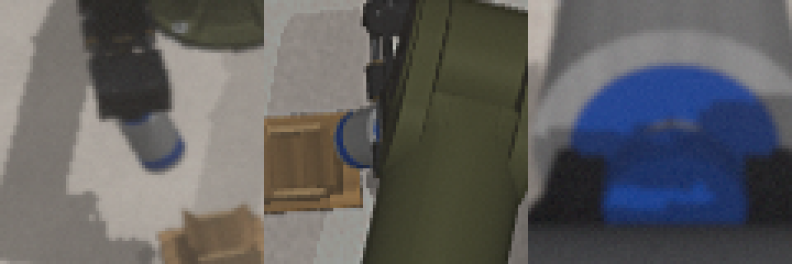

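The weight is out and weighs about 0.37 kg (3.6 N), but friction holds it tilted. I'll take it low over free table between the cradle and the scale and let it swing or right it there.

jog_arm:
  series:
    - {"offset":[0,0.015,0],"spin":0}
    - {"offset":[-0.002,0.03,0],"spin":0}
    - {"offset":[-0.002,0.035,0],"spin":0}
    - {"offset":[-0.002,0.035,0],"spin":0}
    - {"offset":[-0.004,0.035,0],"spin":0}
    - {"offset":[0,0.025,0],"spin":0}
    - {"offset":[0,0.013,-0.05],"spin":0}
    - {"offset":[0,0,-0.05],"spin":0}

```text
t: 7.6
tcp_pos: [482.8, 52.8, 164.8]
eef_rot: [0.673, 0.74, 0.0, -0.0]
ft_force: [0.5, 0.5, -2.9]
opening: 24.9
grip_force: 15.0
```

jog_arm:
  series:
    - {"offset":[0,0,-0.03],"spin":0}
    - {"offset":[0,0,-0.03],"spin":0}
    - {"offset":[0,0,-0.01],"spin":0}
    - {"offset":[0,0,0],"spin":0}
    - {"offset":[0,0,0],"spin":0}

```text
t: 8.22
tcp_pos: [484.6, 50.2, 97.8]
eef_rot: [0.674, 0.738, 0.001, 0.001]
ft_force: [0.4, 0.4, -2.5]
opening: 25.3
grip_force: 15.0
```

jog_arm:
  series:
    - {"offset":[0,0,0],"spin":0}
    - {"offset":[0,0,0],"spin":0}
    - {"offset":[0,0,0],"spin":0}
    - {"offset":[0,0,0],"spin":0}
  newtons: 6

```text
t: 8.72
tcp_pos: [483.7, 49.8, 96.8]
eef_rot: [0.674, 0.738, 0.0, 0.0]
ft_force: [0.4, 0.2, -2.5]
opening: 25.6
grip_force: 6.0
```

Run:
```python
from h import *
import pickle
st=state(); print(st['tcp_pos'],st['ft_force'],st['opening'],st['grip_force'])
o=[]
for n in('scene','top','wrist'):
    s=snapshot(n); pickle.dump(s,open(n+'3.pkl','wb')); u=proj(s,st['tcp_pos']-[0,0,40]).astype(int); print(n,u,proj(s,st['tcp_pos']))
    x,y=[int(np.clip(u[0],40,600)),int(np.clip(u[1],40,360))]
    o.append(cv2.resize(s['frame'][y-40:y+40,x-40:x+40],(264,264),interpolation=3))
cv2.imwrite('pics/l3.png',np.hstack(o))
```

```text
[483.71378999  49.82612301  96.76743675] [ 0.35346153  0.18211318 -2.54473433] 25.596099240190807 5.999850779771805
scene [319 185] [319.24702991 178.57761305]
top [319 223] [319.25844874 222.32577585]
wrist [316 222] [315.7954585  243.62859635]
```

View pics/l3.png

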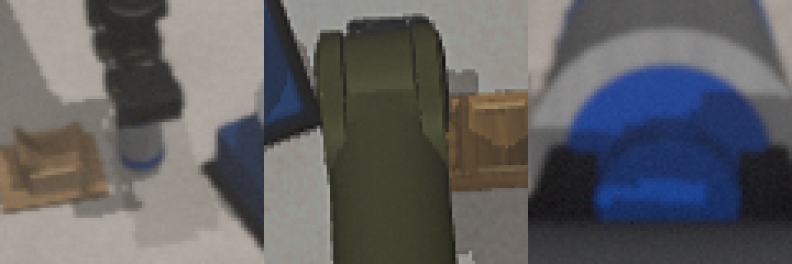

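Run:
```python
from h import *
import pickle
for n in '23':
    s=pickle.load(open(f'wrist{n}.pkl','rb'));c=pickle.load(open(f'scene{n}.pkl','rb'))
    t=np.array([493.6,-138,267.8] if n=='2' else [483.7,49.8,96.8])
    x=np.array([-.087,.996,0]);K=t+5*x+[0,0,7]
    for th in (0,5,10,15,20,27,34):
        q=np.radians(th);a=-np.sin(q)*x+np.cos(q)*np.array([0,0,1]);e=np.cos(q)*x+np.sin(q)*np.array([0,0,1])
        print(n,th,*[proj(s,p)[1].round(1) for p in (K-13*a+27*e,K-89*a+27*e,K-5*a+13*e,K+5*a+13*e)],proj(c,K-89*a).round(1))
    w=s['frame'];print([tuple(w[r,316]) for r in range(120,240,4)])
s=pickle.load(open('wrist3.pkl','rb'))
cv2.imwrite('pics/w3.png',cv2.resize(s['frame'][120:260,240:400],None,fx=4,fy=4,interpolation=3))
```

```text
2 0 189.4 170.8 215.2 220.5 [270.5 168.4]
2 5 188.5 162.3 215.2 222.0 [272.5 168. ]
2 10 188.1 154.0 215.3 223.6 [274.6 167.5]
2 15 188.0 145.7 215.6 225.4 [276.5 166.9]
2 20 188.3 137.5 216.1 227.3 [278.5 166.1]
2 27 189.4 126.2 217.2 230.1 [281.1 164.9]
2 34 191.3 115.2 218.5 233.1 [283.5 163.5]
[(np.uint8(70), np.uint8(102), np.uint8(130)), (np.uint8(71), np.uint8(100), np.uint8(128)), (np.uint8(68), np.uint8(95), np.uint8(119)), (np.uint8(63), np.uint8(91), np.uint8(113)), (np.uint8(71), np.uint8(99), np.uint8(126)), (np.uint8(67), np.uint8(97), np.uint8(121)), (np.uint8(104), np.uint8(96), np.uint8(99)), (np.uint8(112), np.uint8(60), np.uint8(43)), (np.uint8(119), np.uint8(77), np.uint8(63)), (np.uint8(109), np.uint8(108), np.uint8(111)), (np.uint8(108), np.uint8(109), np.uint8(111)), (np.uint8(109), np.uint8(109), np.uint8(111)), (np.uint8(108), np.uint8(107), np.uint8(109)), (np.uint8(108), np.uint8(108), np.uint8(110)), (np.uint8(108), np.uint8(108), np.uint8(109)), (np.uint8(106), np.uint8(107), np.uint8(109)), (np.uint8(108), np.uint8(108), np.uint8(107)), (np.uint8(110), n
[... 1544 characters left out ...]
uint8(90), np.uint8(90)), (np.uint8(91), np.uint8(91), np.uint8(90)), (np.uint8(89), np.uint8(89), np.uint8(90)), (np.uint8(90), np.uint8(89), np.uint8(92)), (np.uint8(135), np.uint8(135), np.uint8(135)), (np.uint8(136), np.uint8(136), np.uint8(138)), (np.uint8(134), np.uint8(126), np.uint8(126)), (np.uint8(148), np.uint8(72), np.uint8(41)), (np.uint8(148), np.uint8(71), np.uint8(39)), (np.uint8(146), np.uint8(70), np.uint8(38)), (np.uint8(139), np.uint8(66), np.uint8(33)), (np.uint8(92), np.uint8(50), np.uint8(32)), (np.uint8(93), np.uint8(54), np.uint8(36)), (np.uint8(102), np.uint8(51), np.uint8(30)), (np.uint8(99), np.uint8(46), np.uint8(25)), (np.uint8(126), np.uint8(62), np.uint8(30))]
```

View pics/w3.png

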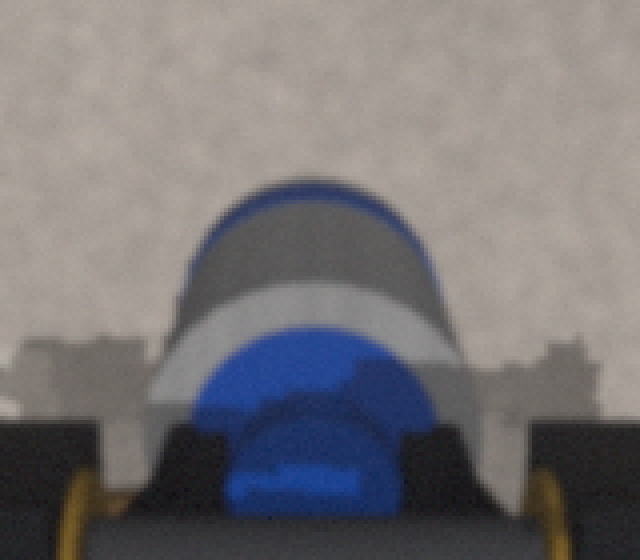

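The foot's far edge at row 164 gives a tilt of about 4.5°, down from 16° while lifting, so it has swung nearly upright. The pan contact will level the rest. I'll firm the grip and carry it above the pan.

jog_arm:
  series:
    - {"offset":[0,0,0.02],"spin":0}
    - {"offset":[0,0,0.04],"spin":0}
    - {"offset":[0,0,0.05],"spin":0}
    - {"offset":[0,0,0.045],"spin":0}
    - {"offset":[0,0,0.02],"spin":0}
    - {"offset":[0.005,0.013,0],"spin":0}
    - {"offset":[0.008,0.021,0],"spin":0}
    - {"offset":[0.01,0.027,0],"spin":0}
  newtons: 8

```text
t: 9.88
tcp_pos: [506.6, 112.8, 270.1]
eef_rot: [0.674, 0.738, -0.001, -0.001]
ft_force: [0.2, 0.3, -2.0]
opening: 25.3
grip_force: 8.0
```

jog_arm:
  series:
    - {"offset":[0.01,0.027,0],"spin":0}
    - {"offset":[0.01,0.027,0],"spin":0}
    - {"offset":[0.01,0.027,0],"spin":0}
    - {"offset":[0.008,0.022,0],"spin":0}
    - {"offset":[0.007,0.02,0],"spin":0}
    - {"offset":[0.005,0.015,0],"spin":0}
    - {"offset":[0,0,0],"spin":0}
    - {"offset":[0,0,0],"spin":0}

```text
t: 10.88
tcp_pos: [556.8, 247.4, 271.8]
eef_rot: [0.675, 0.738, -0.0, 0.0]
ft_force: [0.5, -0.3, -3.9]
opening: 25.8
grip_force: 8.0
```

```bash
cat > look.py <<'E'
from h import *
import pickle,sys
n=sys.argv[1]
st=state(); print(st['t'],st['tcp_pos'],st['ft_force'],st['opening'])
s=snapshot('wrist');pickle.dump(s,open(n+'.pkl','wb'));x=np.array([-.087,.996,0]);K=st['tcp_pos']+5*x+[0,0,7]
for th in (-5,0,5,10):
    q=np.radians(th);a=-np.sin(q)*x+np.cos(q)*np.array([0,0,1]);e=np.cos(q)*x+np.sin(q)*np.array([0,0,1])
    print(th,*[proj(s,p)[1].round(1) for p in (K-13*a+27*e,K-89*a+27*e)])
zp=float(sys.argv[2])
print('circle edge +y, -x,+x',[proj(s,np.array([557,254,zp])+37*np.array(d)).round(1) for d in ((0,1,0),(-1,0,0),(1,0,0))])
A=cv2.resize(s['frame'][100:260,230:430],(500,400),interpolation=3)
c=snapshot('scene');pickle.dump(c,open(n+'c.pkl','wb'))
print('scene circle left/right',[proj(c,np.array([557,254,zp])+37*np.array(d)).round(1) for d in ((0,1,0),(0,-1,0),(1,0,0))])
B=cv2.resize(c['frame'][140:220,345:405],(300,400),interpolation=3)
cv2.imwrite(f'pics/{n}.png',np.hstack([A,B]))
E
python3 look.py p1 158
```

```text
10.875 [556.84751518 247.42679231 271.80666315] [ 0.52021814 -0.31268591 -3.93670562] 25.77606407529122
-5 191.8 180.1
0 190.6 171.5
5 189.8 163.0
10 189.4 154.6
circle edge +y, -x,+x [array([320.8, 154.7]), array([280.3, 188.8]), array([354.3, 195.3])]
scene circle left/right [array([386. , 175.6]), array([366.3, 177.4]), array([378.2, 183.8])]
```

View pics/p1.png

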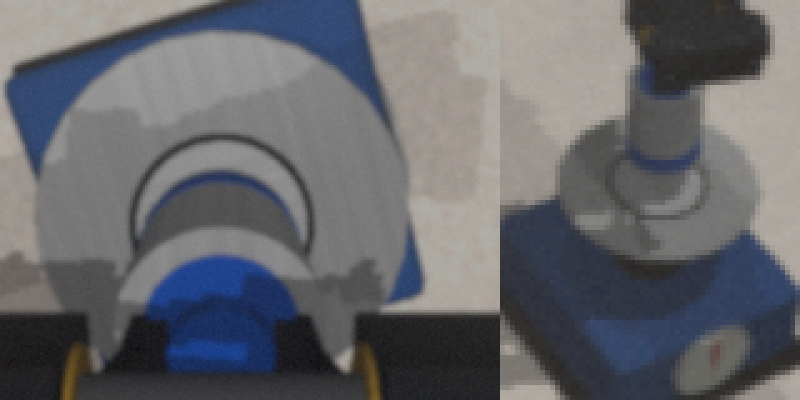

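The weight hangs about 2° off upright and is concentric with the circle within about 1–2 mm (circle edge at row 154, predicted 154.7). I'll lower it slowly.

jog_arm:
  series:
    - {"offset":[0.0005,0.002,-0.008],"spin":0}
    - {"offset":[0,0,-0.008],"spin":0}
    - {"offset":[0,0,-0.005],"spin":0}
    - {"offset":[0,0,-0.003],"spin":0}
    - {"offset":[0,0,-0.003],"spin":0}
    - {"offset":[0,0,-0.002],"spin":0}
    - {"offset":[0,0,-0.002],"spin":0}
    - {"offset":[0,0,-0.002],"spin":0}

```text
t: 11.98
tcp_pos: [557.3, 250.9, 238.8]
eef_rot: [0.674, 0.738, 0.0, 0.0]
ft_force: [-0.2, 0.2, -1.6]
opening: 25.3
grip_force: 8.0
```

jog_arm:
  series:
    - {"offset":[0,0,-0.0015],"spin":0}
    - {"offset":[0,0,-0.0015],"spin":0}
    - {"offset":[0,0,-0.0015],"spin":0}
    - {"offset":[0,0,-0.0015],"spin":0}
    - {"offset":[0,0,-0.0015],"spin":0}
    - {"offset":[0,0,-0.0015],"spin":0}
    - {"offset":[0,0,0],"spin":0}
    - {"offset":[0,0,0],"spin":0}

```text
t: 12.98
tcp_pos: [557.2, 250.9, 229.8]
eef_rot: [0.674, 0.738, 0.0, 0.0]
ft_force: [-0.1, 0.3, -0.1]
opening: 25.9
grip_force: 8.0
```

```bash
python3 look.py p2 150
```

```text
12.975 [557.23324397 250.87659083 229.80798465] [-0.08159722  0.25604181 -0.11355216] 25.852338191422284
-5 191.7 180.1
0 190.6 171.6
5 189.7 163.1
10 189.3 154.7
circle edge +y, -x,+x [array([320.4, 162.6]), array([274.6, 200.7]), array([358. , 208.1])]
scene circle left/right [array([385.7, 177.1]), array([366.2, 178.9]), array([378. , 185.3])]
```

View pics/p2.png

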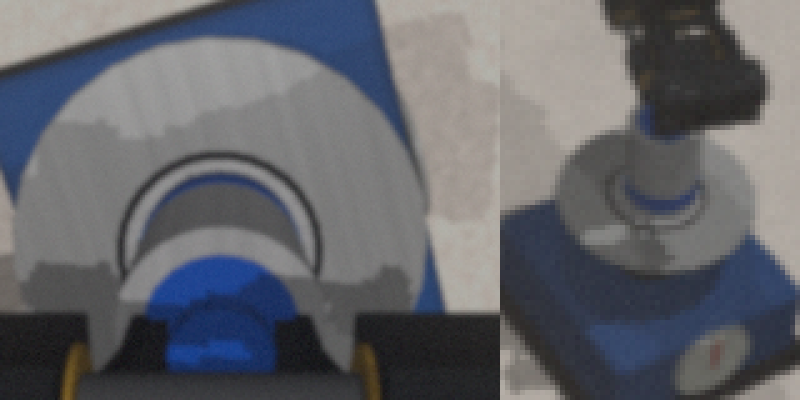

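The picture shows the weight about upright on the pan and inside the circle with a margin all round. The pan has sunk about 9 mm, a partial load. I've now used my picture allowance (one over, in fact), so I'll go by numbers from here and lower further while averaging the force.

jog_arm:
  series:
    - {"offset":[0,0,-0.0015],"spin":0}
    - {"offset":[0,0,-0.0015],"spin":0}
    - {"offset":[0,0,-0.0015],"spin":0}
    - {"offset":[0,0,-0.0015],"spin":0}
    - {"offset":[0,0,0],"spin":0}

```text
t: 13.7
tcp_pos: [557.2, 250.9, 223.7]
eef_rot: [0.674, 0.738, 0.0, 0.0]
ft_force: [0.1, 1.5, 0.3]
opening: 25.5
grip_force: 8.0
```

```bash
cat > avg.py <<'E'
from h import *
F=[]
for i in range(12):
    s=snapshot('wrist'); F.append(np.r_[state()['ft_force'],state()['torque']])
F=np.array(F);print(state()['t'],state()['tcp_pos'],F.mean(0).round(3),(F.std(0)/12**.5).round(3))
w=s['frame'][:,316].astype(int);r=np.arange(140,205);print('blue rows',[i for i in r if w[i,0]-w[i,2]>25], 'dark',[i for i in r if w[i].sum()<210])
E
python3 avg.py
```

```text
14.3 [557.23790657 250.82954633 223.74849428] [-0.329  1.049  0.638  0.081  0.041 -0.011] [0.101 0.084 0.132 0.009 0.007 0.008]
blue rows [np.int64(170), np.int64(171), np.int64(172), np.int64(173), np.int64(202), np.int64(203), np.int64(204)] dark [np.int64(161), np.int64(162), np.int64(170), np.int64(171)]
```

jog_arm:
  series:
    - {"offset":[0,0,0.001],"spin":0}
    - {"offset":[0,0,0.001],"spin":0}
    - {"offset":[0,0,0.0008],"spin":0}
    - {"offset":[0,0,0],"spin":0}

```text
t: 14.8
tcp_pos: [557.2, 250.8, 226.5]
eef_rot: [0.674, 0.738, 0.0, 0.0]
ft_force: [-0.2, -0.4, -1.0]
opening: 25.6
grip_force: 8.0
```

```bash
python3 avg.py
```

```text
15.4 [557.17470684 250.79973401 226.46706035] [ 1.020e-01  1.037e+00 -1.300e-02  6.800e-02 -1.200e-02  1.000e-03] [0.141 0.165 0.1   0.009 0.009 0.008]
blue rows [np.int64(170), np.int64(171), np.int64(172), np.int64(173), np.int64(202), np.int64(203), np.int64(204)] dark [np.int64(161), np.int64(162), np.int64(170), np.int64(171)]
```

Vertical force is balanced now. There is about 0.8 N of sideways strain, so I'll ease it with a small +y shift and a softer grip.

jog_arm:
  series:
    - {"offset":[0,0.0005,0],"spin":0}
    - {"offset":[0,0.0005,0],"spin":0}
    - {"offset":[0,0,0],"spin":0}
  newtons: 5

```text
t: 15.78
tcp_pos: [557.1, 251.9, 226.4]
eef_rot: [0.674, 0.738, -0.0, 0.0]
ft_force: [-0.1, 0.3, -0.0]
opening: 25.9
grip_force: 5.0
```

```bash
python3 avg.py
```

```text
16.375 [557.15145254 251.79013716 226.48193364] [-0.319  0.785  0.041  0.041  0.063 -0.005] [0.169 0.116 0.15  0.009 0.013 0.009]
blue rows [np.int64(171), np.int64(172), np.int64(173), np.int64(174), np.int64(202), np.int64(203), np.int64(204)] dark [np.int64(162), np.int64(163), np.int64(171), np.int64(172)]
```

jog_arm:
  series:
    - {"offset":[0,0.0005,0],"spin":0}
    - {"offset":[0,0.0005,0],"spin":0}
    - {"offset":[0,0,0],"spin":0}
  newtons: 4

```text
t: 16.75
tcp_pos: [557.1, 252.9, 226.5]
eef_rot: [0.674, 0.738, -0.0, 0.0]
ft_force: [-0.2, 0.8, -0.6]
opening: 25.8
grip_force: 4.0
```

```bash
python3 avg.py
```

```text
17.35 [557.17272631 252.783851   226.46895861] [-0.489  0.68  -0.023  0.003  0.108 -0.021] [0.182 0.093 0.085 0.01  0.009 0.011]
blue rows [np.int64(172), np.int64(173), np.int64(174), np.int64(202), np.int64(203), np.int64(204)] dark [np.int64(163), np.int64(164), np.int64(172), np.int64(173)]
```

jog_arm:
  series:
    - {"offset":[0,0,0],"spin":0}
    - {"offset":[0,0,0],"spin":0}
  newtons: 3

```text
t: 17.6
tcp_pos: [557.2, 252.8, 226.5]
eef_rot: [0.674, 0.738, 0.0, 0.0]
ft_force: [-0.3, 1.3, 0.5]
opening: 25.9
grip_force: 3.0
```

jog_arm:
  series:
    - {"offset":[0,0,0],"spin":0}
    - {"offset":[0,0,0],"spin":0}
    - {"offset":[0,0,0],"spin":0}
    - {"offset":[0,0,0],"spin":0}
    - {"offset":[0,0,0],"spin":0}
    - {"offset":[0,0,0],"spin":0}
  fingers: 110

```text
t: 18.35
tcp_pos: [557.2, 252.8, 226.5]
eef_rot: [0.674, 0.738, 0.0, 0.0]
ft_force: [-0.4, 0.0, 0.2]
opening: 49.6
grip_force: 0.0
```

```bash
python3 avg.py
```

```text
18.95 [557.16557922 252.81080022 226.48977046] [-0.052 -0.114 -0.044 -0.096  0.045 -0.011] [0.169 0.123 0.127 0.009 0.01  0.007]
blue rows [np.int64(171), np.int64(172), np.int64(173), np.int64(198), np.int64(199), np.int64(200), np.int64(201), np.int64(202), np.int64(203), np.int64(204)] dark [np.int64(163), np.int64(164)]
```

jog_arm:
  series:
    - {"offset":[0,0,0.005],"spin":0}
    - {"offset":[0,0,0.015],"spin":0}
    - {"offset":[0,0,0.03],"spin":0}
    - {"offset":[0,0,0.04],"spin":0}
    - {"offset":[0,-0.02,0.03],"spin":0}
    - {"offset":[0,-0.05,0.01],"spin":0}
    - {"offset":[0,-0.05,0],"spin":0}
    - {"offset":[0,-0.05,0],"spin":0}

```text
t: 19.95
tcp_pos: [557.4, 81.1, 358.2]
eef_rot: [0.674, 0.738, 0.001, 0.001]
ft_force: [1.1, -0.4, -0.9]
opening: 49.5
grip_force: 0.0
```

Run:
```python
from h import *
st=state();print(st['t'],st['tcp_pos'],st['ft_force'])
s=snapshot('top');import pickle;pickle.dump(s,open('t9.pkl','wb'))
f=s['frame'].astype(int);c=f[150:250,200:310]
def fit(m):
    n,l,S,C=cv2.connectedComponentsWithStats(m.astype(np.uint8)); 
    return [(S[i].tolist(),C[i].round(2).tolist()) for i in range(1,n) if S[i][4]>15]
# blue in the pan interior: knob disc
pc=proj(s,[557,254.5,141]);print('pan ctr px',pc,'upright knob top px',proj(s,[557,254.5,141+94]),'r37',(proj(s,[594,254.5,141])-pc).round(1))
yy,xx=np.mgrid[0:400,0:640];near=np.hypot(xx-pc[0],yy-pc[1])<22
b=near&(f[:,:,0]-f[:,:,2]>40);print('blue',fit(b))
d=near&(f.sum(2)<260)&(abs(f[:,:,0]-f[:,:,2])<25);print('dark',fit(d))
e=near&(f.sum(2)<260)&(abs(f[:,:,0]-f[:,:,2])<25);pts=np.argwhere(e)[:,::-1].astype(np.float32);print(len(pts),pts.min(0),pts.max(0))
for y in range(int(pc[1])-24,int(pc[1])+24,2): print(y,' '.join('%3d%s'%(f[y,x].sum()//3,'b' if f[y,x,0]-f[y,x,2]>40 else ' ') for x in range(int(pc[0])-24,int(pc[0])+25,2)))
```

```text
19.95 [557.35325839  81.13471362 358.17716784] [ 1.05159929 -0.40439741 -0.8864839 ]
pan ctr px [254.94741757 196.77588591] upright knob top px [249.38472077 192.13421339] r37 [  0.5 -11.5]
blue [([243, 187, 13, 13, 140], [248.97, 193.2])]
dark [([272, 183, 5, 21, 45], [274.42, 191.84]), ([248, 190, 14, 16, 67], [256.43, 199.46]), ([252, 192, 16, 17, 56], [262.77, 202.29])]
187 [244. 183.] [276. 208.]
172 151  149  154  150  149  150  150  151  148  151  151  157  136  113   93   64   64b  71b  74b  73b  62   75   74   74   71 
174 153  152  152  149  150  149  150  151  154  132  101   90   89  103  102   70b  67b  71b  74b  71b  63   76   74   74   77 
176 152  151  151  150  149  153  156  119  140  125  136  135  132  133  134  138  134  127   58b  70b  59b  73   72   73   77 
178 148  150  152  150  151  162   92  132  132  131  128  130  132  134  134  133  131  133  137  115   65b  70   69   70   70 
180 150  156  162  118   60  121  132  130  129  133  135  133  132  131  133  131  131  131  133  134  138   64   65   67   65 
182 118   80   63b  68b 126  130  132  133  134  1
[... 1699 characters left out ...]
   96  128  128  138  134  135  134  135  148   47   51 
210 152  149  150  146  139  136  134  134  133  134  135  137  139  139  137  135  134  134  135  135  133  135   80   52b  49 
212 150  149  155   66b 140  135  134  135  135  137  136  135  135  134  133  134  134  134  130  133  137  108   50   55b  50 
214 151  151  155   85   92  142  138  135  136  137  135  133  135  136  134  132  131  134  136  139  108   48   53   55   49 
216 151  150  150  153   63b  82b 148  138  134  137  135  136  134  133  133  137  136  135  142   85   50b  54   54   54   47 
218 151  153  148  157   66b  73b  69b  96  148  140  137  134  137  140  138  138  149  105   58   52   53   55   56   56   47
```

jog_arm:
  series:
    - {"offset":[0,0,0],"spin":0}
    - {"offset":[0,0,0],"spin":0}
    - {"offset":[0,0,0],"spin":0}
    - {"offset":[0,0,0],"spin":0}

```text
t: 20.5
tcp_pos: [557.1, 83.9, 356.3]
eef_rot: [0.674, 0.739, -0.0, -0.0]
ft_force: [1.2, 0.3, -0.1]
opening: 49.4
grip_force: 0.0
```

```bash
python3 -c "
from h import *
print(sign_off())"
```

```text
the job is handed in; nothing more can be done
None
```

The blue-banded weight stands upright on the sunk pan, about 2 mm off the circle's centre by my measurement, and was let go only once the pan carried it; handed in at about 20.5 s, verdict not shown, and I viewed 11 pictures against the limit of 10.

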